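Hang the sound desk headphones on the case's swing-out bar

TASK

Tidy the sound desk before the guests arrive: first swing the wooden hanger bar out from the equipment case until it stops, square to the case. Then hang the headphones by their headband over the middle of the bar, one cup on either side, lowering them onto the bar before you let go, and leave them hanging still with the bar still out. Leave the glasses, candles, vase and microphone as they are.

Things in the scene. Friction and masses are not known exactly. Their poses are not given: they have to be found in the camera images.
- phones: Rigid dark over-ear headphones, about 0.28 kg, 185 mm tall, 190 wide, standing on their cups. Origin: on the underside midway between the cups; z up, y from cup to cup, x across the headband. Cups 68 mm along x, 85 tall, from 53 to 95 mm either side along y. The two sides are alike. Grasp the crown (see phones_crown) from above, fingers closing along x.
- phones_crown (a point): Middle of the underside of the headband's crown, 167 mm above the origin of phones, axes as there. It rests on the bar when hung. The crown is level for 70 mm along y, 28 mm wide along x, 18 mm thick (padded, top at 185 mm): keep the fingertips no lower than its underside, as the bar passes there.
- case: Black equipment case with aluminium edges, fixed, 200 mm deep (x), 340 wide (y), 150 tall; its front, with knobs, looks along its own -x. An upright steel post, 18 mm thick and 226 tall, stands before it and carries the hanger bar. Origin: the post's foot, which is 45 mm in front of the front face and 100 mm to +y of the case's middle.
- hanger (a joint): Swing of the bar about the post, rad. 0 = folded along the case's front, pointing to the case's -y; 1.571 = stop, fully out, pointing along the case's -x. Starts ajar at 0.1 to 0.55. Opens clockwise seen from above; stays where left. 2 N near its end moves it: a fingertip put between bar and case and drawn round will do.
- hanger_hinge (a point): Turning axis of the bar, at the bar's mid height (235 mm above the table). x points along the bar to its free end, z up, y sideways (when the bar is folded, y points to the case).
- hanger_mid (a point): Where the headband is to hang: on the bar's centre line, 95 mm from the hinge axis. Axes as hanger_hinge. The bar is level, dark wood, 22 mm wide and 18 mm high, 165 mm long from the hinge axis; its top is 9 mm above this point (244 mm above the table).
- hanger_tip (a point): Centre of the bar's free end, 175 mm from the hinge axis, the outer face of a steel end disc 10 mm thick and 34 mm across, which stands 8 mm above the bar's top.
- tealight_a: Amber glass tealight holder, 62 mm across, 52 mm tall, 75 to 115 mm from the headphones on their +x side. Loose bystander; origin: centre of its underside.
- tealight_b: Like the other tealight holder (62 mm across, 52 mm tall), on the table in front of the case, lower than the hung headphones' cups. Loose bystander; origin: centre of its underside.
- microphone: Hand microphone lying in its clip behind the headphones (their -x side), 161 mm long along its y, 50 mm tall. Loose bystander; origin: centre of its underside.
- candlestick: Steel candlestick with white candle, 290 mm tall, 90 mm across the foot, at the back left. Loose bystander; origin: centre of its underside.
- wineglass: Stemmed wine glass, 200 mm tall, 76 mm across, at the back left. Loose bystander; origin: centre of its underside.
- tumbler: Water tumbler, 95 mm tall, 72 mm across, at the right. Loose bystander; origin: centre of its underside.
- bud_vase: Small green glass vase with sprigs, about 210 mm tall and 110 mm across the sprigs, at the right. Loose bystander; origin: centre of its underside.
Not all that is in view belongs to the job. What is shaped like the phones but green, pink or red is not meant.

How it is judged:
By the outcome, as a careful person would: the job done as asked, in the order asked, and still so for the second after the job is handed in, with the robot touching nothing.
It also fails if it takes over 64 s, if anything falls off the work surface, if the arm or the gripper's body presses on something with over 40 N, if the wrist force passes 120 N, or if a joint passes its speed limit or range.

ROBOT

A 6-joint arm with a two-finger parallel gripper is mounted at the origin on the work surface. World frame = base frame: x ahead of the robot, y to its left, z up, the work surface at z = 0. Lengths are in m, angles in degrees, forces in N, time in s.
With the tool pointing down it reaches from about 0.4 to 0.925 m from the base axis. Payload 12.5 kg.
Tool frame: the origin (TCP) lies at the very end of the fingers, on their centre line; the grasp point (between the pads) lies 19 mm behind it (manip.grip_depth is the distance from the TCP to the grasp point, in m); z points along the fingers, x is the direction in which the jaws open and shut, and the axes are right-handed (so a half turn about z gives the same grasp; the last joint's range is limited). The gripper opens to 95 mm and grips with 3 to 60 N. Pads are 20 mm wide; open, the fingers measure 119 mm over their backs; the gripper's body (75 mm by 180 mm) begins 59 mm behind the grasp point.
Start: joints at [57.548, 28.126, 89.318, -0, 62.55, -6.05], TCP at [0.278, 0.56, 0.215] pointing down, gripper open.
Joint ranges: [-177.58, 177.58], [-47.91, 125.51], [2.72, 160], [-65.01, 245.01], [3.68, 167.84], [-153.87, 153.87]. Speed limits (degrees/s): [127.2, 127.2, 159.86, 180, 180, 180].

INTERFACE

Orientations are given as a 3x3 rotation matrix whose columns are the frame's x, y, z axes.
In Python, from plant import manip, viewer, job, models gives the robot as it stands.
- The arm moves only by the tool apply_moves, never from a script. Its argument "series" is a list of rows, each a list of 5 numbers: the finger opening in mm, from 0 to 95.1, then the shift along the world's x, y, z in mm, then the turn about the world's z in rad. A call has 1 to 20 rows; each row shifts and turns the commanded pose from where the row before left it; what a row does not reach is not made up. A row lasts 1/12 s, in which the tool goes at most 41.7 mm and 7.16 degrees, less where a joint would pass 70% of its speed; a pose out of reach is approached as far as the arm can. A call with a gripper value outside its range is refused whole. The fingers move at their own pace and stop on an object; "squeeze" is the grip in N (left out, the last holds). Time passes only in rows, so rows that do not move let the fingers close. It gives the time, the measured TCP pose, the force and the opening at its end, in the units of the state.
- manip.get_state(): the state, without advancing time (a new reading comes with each control period).
- viewer.camera(name): name is "scene" or "top" or "wrist"; returns a dict with "color" (384x512x3 uint8, red, green, blue), "range_z" (384x512 float32, m along the optical axis (not along the pixel's ray), 0 where there is no reading), "K" (3x3 intrinsics, pixels), "view" (4x4, takes a point from world to camera coordinates). Camera axes: x right, y down, z forward; pixel columns grow to the right and rows downward; lengths in m; the calibration is good to about 2 mm. A picture is of the moment at which its call begins.
- job.hand_in(): hands the job in, once; it reports no verdict.
Trained networks look in the newest picture that a camera, given by its name, has taken for a name from the list of things; names that differ only in an ending like _2 or _b are one class to them, and where a whole thing is asked for, a point or a joint stands for the part that bears it (a point fixed in the world has none). Each returns a list of dicts, best first, with "confidence" (0 to 1); they miss things now and then, are a little off and sometimes report something else, mostly with a low value. They report only what shows in the picture. A call takes as long as a camera call. They do not tell look-alikes from the thing itself.
- models.boxes_of(label, camera): "position" ([column, row] in pixels, amid what is visible of it).
- models.landmark_of(label, camera): "position" ([column, row] in pixels: a listed point, or the origin of a listed thing).
The state is a dict: "time_s": time; "qpos": joint angles; "qd": joint speeds; "effort": joint torques, N m; "ee_pos": TCP position; "ee_rot": TCP orientation; "force": force on the tool from outside, world axes, zero at the start; "wrist_torque": the same for the moment, N m; "gripper_width": opening from 0.0 (shut) to 1.0 (fully open).
Only numpy, scipy, OpenCV 4.12 (cv2) and the standard library are available. Lean on these libraries where they do the work, as an engineer would, in place of code of your own. Each camera call takes 0.05 s, during which the arm holds its last target. There are 200 camera calls.

## Working session

There is one attempt and no reset: what is moved stays moved. The work goes in short steps, Python scripts to look and compute and a tool call to move; the robot and the scene stay as the last step left them, time stands still between calls to the robot, and variables do not carry over. Pictures are saved under pics/ and viewed, about 8 in all and at most 12, crops included, and the job is handed in when it is done.

Besides the shell and the picture viewer there is one more tool, called after "Call:" as name(argument=value, ...), one argument or row to a line, values as JSON. apply_moves: Moves the arm, as the interface text tells. Its arguments: {"type":"object","properties":{"series":{"type":"array"},"squeeze":{"type":"number"}},"required":["series"]}

```bash
mkdir -p pics; cat > h.py <<'E'
import numpy as np, cv2
from plant import manip, viewer, job, models
def px2w(c,u,v,z=None):
    K=c["K"];T=np.linalg.inv(c["view"])
    r=np.array([(u-K[0,2])/K[0,0],(v-K[1,2])/K[1,1],1.])
    if z is None:
        ui,vi=int(round(u)),int(round(v)); d=c["range_z"][max(0,vi-1):vi+2,max(0,ui-1):ui+2]; d=d[d>0]
        if len(d)==0: return None
        return (T@np.append(r*np.median(d),1))[:3]
    o=T[:3,3]; D=T[:3,:3]@r
    return o+D*(z-o[2])/D[2]
def cloud(c):
    K=c["K"];d=c["range_z"];v,u=np.mgrid[:d.shape[0],:d.shape[1]]
    P=np.stack([(u-K[0,2])/K[0,0]*d,(v-K[1,2])/K[1,1]*d,d,np.ones_like(d)],-1)
    W=P@np.linalg.inv(c["view"]).T
    W=W[...,:3]; W[d<=0]=np.nan
    return W
E
python3 - <<'E'
from h import *
np.set_printoptions(precision=3,suppress=True)
ims=[]
for n in ("scene","top"):
    c=viewer.camera(n); ims.append(c["color"]); np.savez(n+".npz",**c)
    for l,z in (("phones",0),("phones_crown",.167),("case",0),("hanger_hinge",.235),("hanger_mid",.235),("hanger_tip",.235),("tealight_a",0),("microphone",0),("candlestick",0),("wineglass",0),("tumbler",0),("bud_vase",0)):
        for r in models.landmark_of(l,n)[:3]:
            print(n,l,np.round(r["position"]),round(r["confidence"],2),px2w(c,*r["position"],z))
    cv2.imwrite("pics/%s0.png"%n,c["color"][...,::-1])
E
```

```text
scene phones [349. 160.] 0.7 [0.323 0.576 0.   ]
scene phones [303. 177.] 0.68 [0.337 0.351 0.   ]
scene phones [272. 224.] 0.66 [0.509 0.135 0.   ]
scene phones_crown [272. 190.] 0.83 [0.506 0.131 0.167]
scene phones_crown [188. 179.] 0.73 [ 0.352 -0.108  0.167]
scene phones_crown [308. 141.] 0.67 [0.324 0.363 0.167]
scene case [241. 272.] 0.57 [ 0.653 -0.042  0.   ]
scene hanger_mid [207. 222.] 0.55 [ 0.615 -0.123  0.235]
scene tealight_a [178. 266.] 0.95 [ 0.555 -0.218  0.   ]
scene tealight_a [271. 244.] 0.63 [0.591 0.096 0.   ]
scene microphone [258. 202.] 0.56 [0.393 0.133 0.   ]
scene candlestick [339. 256.] 0.61 [0.722 0.28  0.   ]
scene wineglass [304. 273.] 0.93 [0.737 0.14  0.   ]
scene wineglass [270. 226.] 0.58 [0.515 0.124 0.   ]
scene tumbler [ 79. 272.] 0.9 [ 0.453 -0.516  0.   ]
scene tumbler [300. 271.] 0.3 [0.725 0.132 0.   ]
scene bud_vase [123. 224.] 0.88 [ 0.308 -0.351  0.   ]
top phones [173. 239.] 0.97 [0.336 0.371 0.   ]
top phones [234. 193.] 0.94 [0.519 0.131 0.   ]
top phones [293. 230.] 0.94 [ 0.37  -0.102  0.   ]
top phones_crown [169. 235.] 0.92 [0.348 
[... 268 characters left out ...]
119 0.235]
top hanger_mid [307. 155.] 0.88 [ 0.617 -0.135  0.235]
top hanger_tip [328. 157.] 0.87 [ 0.61  -0.207  0.235]
top tealight_a [321. 180.] 0.69 [ 0.569 -0.22   0.   ]
top tealight_a [241. 171.] 0.55 [0.609 0.103 0.   ]
top microphone [231. 221.] 0.77 [0.405 0.144 0.   ]
top candlestick [198. 149.] 0.89 [0.702 0.28  0.   ]
top candlestick [394. 207.] 0.64 [ 0.458 -0.509  0.   ]
top candlestick [318. 177.] 0.27 [ 0.58  -0.208  0.   ]
top wineglass [237. 145.] 0.6 [0.718 0.121 0.   ]
top wineglass [240. 173.] 0.57 [0.602 0.108 0.   ]
top tumbler [394. 204.] 0.76 [ 0.471 -0.51   0.   ]
top bud_vase [355. 246.] 0.76 [ 0.302 -0.347  0.   ]
top bud_vase [228. 221.] 0.22 [0.408 0.154 0.   ]
```

View pics/scene0.png

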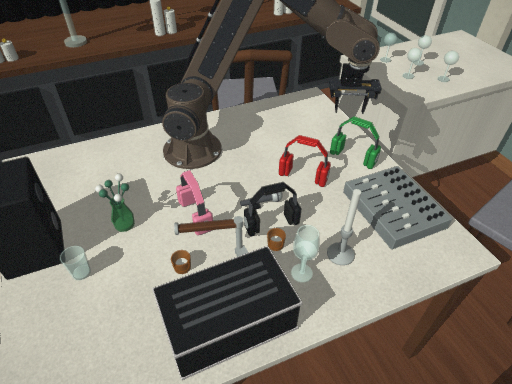

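View pics/top0.png

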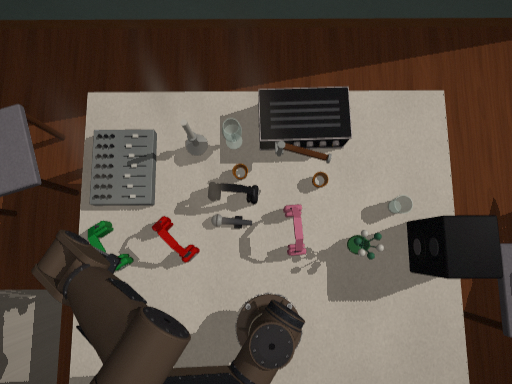

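The scene shows four headphones: dark at top (234,191) / scene (272,205), red at top (175,240), green at (110,245), and pink at (296,230). I choose the dark pair. The bar runs top (282,147) to (328,157), with tealights at (241,171) and (321,180).

```bash
python3 - <<'E'
from h import *
np.set_printoptions(precision=4,suppress=True)
crops=[]
for n,(x,y) in (("scene",(165,165)),("top",(190,130))):
    c=dict(np.load(n+".npz")); W=cloud(c)
    def seg(name,ctr,rad,z0,z1,col=None):
        m=(np.hypot(W[...,0]-ctr[0],W[...,1]-ctr[1])<rad)&(W[...,2]>z0)&(W[...,2]<z1)
        P=W[m]
        if len(P)<5: print(n,name,len(P));return
        r=cv2.minAreaRect(P[:,:2].astype(np.float32)); 
        e=np.linalg.svd(P[:,:2]-P[:,:2].mean(0),full_matrices=False)[2][0]
        print(n,name,len(P),"mean",P.mean(0),"rect",np.round(r[0],4),np.round(r[1],4),"maj ang",np.degrees(np.arctan2(e[1],e[0]))%180,"zmax",P[:,2].max())
    seg("crown",(.505,.128),.11,.172,.2)
    seg("phones",(.505,.128),.12,.03,.2)
    seg("cups",(.505,.128),.12,.03,.09)
    seg("bar",(.617,-.14),.15,.225,.26)
    seg("bartop",(.617,-.14),.15,.24,.248)
    seg("tlA",(.60,.103),.045,.03,.06)
    seg("tlB",(.57,-.218),.05,.03,.06)
    seg("pink",(.36,-.105),.13,.03,.2)
    seg("casetop",(.75,-.1),.2,.14,.16)
    seg("mic",(.4,.14),.09,.02,.08)
    seg("glass",(.72,.12),.05,.02,.3)
    seg("candle",(.70,.28),.06,.02,.3)
    crops.append(cv2.resize(c["color"][y:y+80,x:x+150],None,fx=4,fy=4,interpolation=cv2.INTER_CUBIC))
    T=np.linalg.inv(c["view"]);print(T[:3,3])
cv2.imwrite("pics/crop.png",np.vstack(crops)[:600,:,::-1] if False else cv2.resize(np.vstack(crops),(560,597))[...,::-1])
print(manip.get_state())
E
```

```text
scene crown 245 mean [0.5151 0.128  0.1826] rect [0.5121 0.1311] [0.0973 0.0312] maj ang 84.26548438144843 zmax 0.1900240262460502
scene phones 1312 mean [0.5177 0.1254 0.0946] rect [0.5071 0.1272] [0.232  0.1904] maj ang 94.1088505882016 zmax 0.1900240262460502
scene cups 859 mean [0.5192 0.1272 0.0587] rect [0.5071 0.1272] [0.232  0.1904] maj ang 102.20140351840982 zmax 0.08956444370401873
scene bar 661 mean [ 0.6324 -0.1233  0.2421] rect [ 0.6302 -0.1229] [0.1867 0.0314] maj ang 74.20610952448875 zmax 0.25455264484192586
scene bartop 394 mean [ 0.6289 -0.1279  0.2441] rect [ 0.6277 -0.1233] [0.185  0.0314] maj ang 73.54287136421706 zmax 0.24798693520826598
scene tlA 196 mean [0.598  0.1068 0.0444] rect [0.5976 0.1069] [0.0603 0.0616] maj ang 151.23473106309905 zmax 0.05742605550569024
scene tlB 208 mean [ 0.564  -0.208   0.0445] rect [ 0.5651 -0.2084] [0.0588 0.0614] maj ang 172.80826816658873 zmax 0.0585956808144561
scene pink 872 mean [ 0.382  -0.1048  0.1133] rect [ 0.3698 -0.1025] [0.1936 0.0663] maj ang 8.706020095326288 zmax 0.19046344583978203
scene casetop 8387 mean [ 0.80
[... 1966 characters left out ...]
52274080207408
top candle 259 mean [0.7122 0.2817 0.1478] rect [0.7165 0.2835] [0.0472 0.06  ] maj ang 127.46136079823664 zmax 0.2956114842984554
[0.307  0.045  1.5139]
{'time_s': 1.3, 'qpos': array([57.5464, 28.1262, 89.3179, -0.0015, 62.5484, -6.0518]), 'qd': array([-0.0028, -0.0343,  0.0127, -0.1876,  0.0136,  0.0109]), 'effort': array([  0.0017, -61.246 , -25.8438,   0.0694,   0.0444,   0.    ]), 'ee_pos': array([0.2779, 0.5598, 0.2147]), 'ee_rot': array([[ 0.4447,  0.8957,  0.0001],
       [ 0.8957, -0.4447,  0.0001],
       [ 0.0001,  0.    , -1.    ]]), 'force': array([-0.3952,  0.8079, -0.7349]), 'wrist_torque': array([-0.0301, -0.0165, -0.0141]), 'gripper_width': 1.0012051210636361}
```

View pics/crop.png

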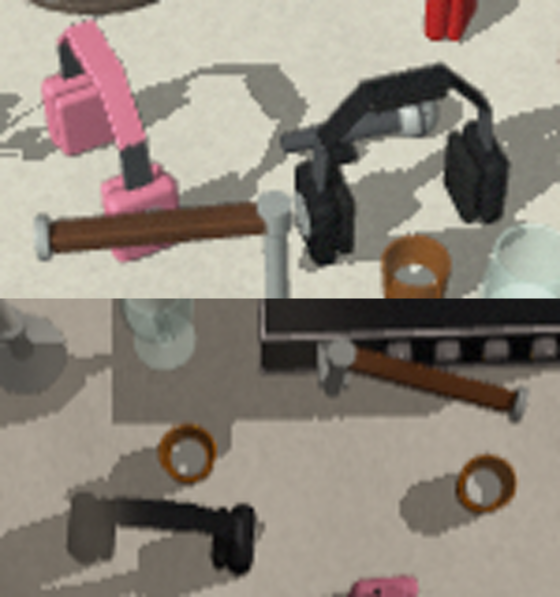

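The crop confirms the dark pair at top (234,191), with the pink pair clear of it and the bar ajar. Next I measure the case's yaw and refine the hinge.

```bash
python3 - <<'E'
from h import *
np.set_printoptions(precision=4,suppress=True)
for n in ("scene","top"):
    c=dict(np.load(n+".npz")); W=cloud(c)
    m=(W[...,2]>.145)&(W[...,2]<.158)&(abs(W[...,0]-.78)<.2)&(abs(W[...,1]+.13)<.25)
    m=cv2.morphologyEx(m.astype(np.uint8),cv2.MORPH_OPEN,np.ones((3,3)))
    k,l,s,_=cv2.connectedComponentsWithStats(m); i=1+s[1:,4].argmax()
    r=cv2.minAreaRect(W[l==i][:,:2].astype(np.float32)); print(n,"case",r, cv2.boxPoints(r))
    P=W[(abs(W[...,0]-.62)<.1)&(abs(W[...,1]+.13)<.13)&(W[...,2]>.235)&(W[...,2]<.275)]
    for lo in (.24,.247): 
        Q=P[P[:,2]>lo]; r=cv2.minAreaRect(Q[:,:2].astype(np.float32)); print(r, len(Q))
    Q=P[P[:,2]>.247]
    print("hi post",Q[Q[:,1]>-.1].mean(0),"hi tip",Q[Q[:,1]<-.1].mean(0))
E
```

```text
scene case ((0.7984187602996826, -0.13941016793251038), (0.20615485310554504, 0.34384235739707947), 1.6125491857528687) [[ 0.6905  0.0295]
 [ 0.7002 -0.3142]
 [ 0.9063 -0.3084]
 [ 0.8966  0.0353]]
((0.6302047371864319, -0.12290604412555695), (0.1866508275270462, 0.03143259882926941), 74.24014282226562) 472
((0.6283050179481506, -0.12172634154558182), (0.18541206419467926, 0.027135128155350685), 74.24014282226562) 95
hi post [ 0.6501 -0.0466  0.2504] hi tip [ 0.6115 -0.1897  0.2498]
top case ((0.7982406616210938, -0.14065980911254883), (0.2055359035730362, 0.3445233106613159), 1.7860320806503296) [[ 0.6902  0.0283]
 [ 0.7009 -0.316 ]
 [ 0.9063 -0.3096]
 [ 0.8956  0.0347]]
((0.6267582774162292, -0.1223086342215538), (0.18635602295398712, 0.031192902475595474), 75.05208587646484) 328
((0.6280816197395325, -0.12243755906820297), (0.18600866198539734, 0.025152893736958504), 74.06820678710938) 79
hi post [ 0.6493 -0.0491  0.2495] hi tip [ 0.6126 -0.1775  0.2492]
```

Call:
apply_moves(
  series=[
    [0,10,-20,20,0],
    [0,17,-35,10,-0.1],
    [0,17,-35,8,-0.1],
    [0,17,-35,8,-0.1],
    [0,17,-35,8,-0.1],
    [0,17,-35,8,-0.1],
    [0,17,-35,8,-0.1],
    [0,17,-35,8,-0.1],
    [0,17,-35,8,-0.1],
    [0,17,-35,8,-0.1],
    [0,17,-35,8,-0.1],
    [0,17,-35,8,-0.1],
    [0,17,-35,8,-0.1],
    [0,17,-35,0,0],
    [0,17,-35,0,0],
    [0,17,-35,0,0],
    [0,17,-35,0,0],
    [0,17,-35,0,0],
    [0,17,-35,0,0],
    [0,17,-35,0,0],
  ],
)

```text
time_s: 2.97
ee_pos: [0.6114, -0.1271, 0.3327]
ee_rot: [[0.996, -0.09, 0.0], [-0.09, -0.996, -0.0], [0.0, 0.0, -1.0]]
force: [-0.3, 0.3, 0.6]
gripper_width: 0.006
```

Call:
apply_moves(
  series=[
    [0,22,-32,0,0],
    [0,22,-32,0,0],
    [0,0,0,-20,0],
    [0,0,0,-30,0],
    [0,0,0,-30,0],
    [0,0,0,-20,0],
    [0,0,0,-11,0],
    [0,0,0,0,0],
  ],
)

```text
time_s: 3.63
ee_pos: [0.6542, -0.1889, 0.2193]
ee_rot: [[0.996, -0.09, -0.004], [-0.09, -0.996, 0.001], [-0.004, -0.001, -1.0]]
force: [-0.7, 0.3, 0.1]
gripper_width: 0.005
```

```bash
python3 - <<'E'
import numpy as np
h=np.array([651,-44.5]);prev=np.array([655,-189]);
for t in np.r_[-106,np.arange(-110,-181,-5),-178.3]:
    a=np.radians(t);p=h+138*np.array([np.cos(a),np.sin(a)])+24*np.array([-np.sin(a),np.cos(a)])
    print(t,np.round(p),np.round(p-prev));prev=np.round(p)
E
```

```text
-106.0 [ 636. -184.] [-19.   5.]
-110.0 [ 626. -182.] [-10.   2.]
-115.0 [ 614. -180.] [-12.   2.]
-120.0 [ 603. -176.] [-11.   4.]
-125.0 [ 592. -171.] [-11.   5.]
-130.0 [ 581. -166.] [-11.   5.]
-135.0 [ 570. -159.] [-11.   7.]
-140.0 [ 561. -152.] [-9.  7.]
-145.0 [ 552. -143.] [-9.  9.]
-150.0 [ 543. -134.] [-9.  9.]
-155.0 [ 536. -125.] [-7.  9.]
-160.0 [ 530. -114.] [-6. 11.]
-165.0 [ 524. -103.] [-6. 11.]
-170.0 [519. -92.] [-5. 11.]
-175.0 [516. -80.] [-3. 12.]
-180.0 [513. -69.] [-3. 11.]
-178.3 [514. -73.] [ 1. -4.]
```

Call:
apply_moves(
  series=[
    [0,-10,3,0,0],
    [0,-9,2,0,0],
    [0,-10,2,0,0],
    [0,-12,2,0,0],
    [0,-11,4,0,0],
    [0,-11,5,0,0],
    [0,-11,5,0,0],
    [0,-11,7,0,0],
    [0,-9,7,0,0],
    [0,-9,9,0,0],
    [0,-9,9,0,0],
    [0,-7,9,0,0],
    [0,-6,11,0,0],
    [0,-6,11,0,0],
    [0,-5,10,0,0],
    [0,-2,6,0,0],
    [0,-1,4,0,0],
    [0,0,2,0,0],
    [0,0,0,0,0],
  ],
)

```text
time_s: 5.22
ee_pos: [0.5159, -0.0808, 0.2215]
ee_rot: [[0.996, -0.089, -0.0], [-0.089, -0.996, 0.0], [-0.001, -0.0, -1.0]]
force: [0.3, 0.3, 0.5]
gripper_width: 0.005
```

Call:
apply_moves(
  series=[
    [0,0,3,0,0],
    [0,0,3,0,0],
    [0,0,3,0,0],
    [0,0,2,0,0],
    [0,0,1,0,0],
    [0,0,0,0,0],
  ],
)

```text
time_s: 5.72
ee_pos: [0.5158, -0.0699, 0.2215]
ee_rot: [[0.996, -0.089, -0.0], [-0.089, -0.996, -0.002], [-0.0, 0.002, -1.0]]
force: [-1.5, -7.3, -2.0]
gripper_width: 0.005
```

```bash
cat > bar.py <<'E'
from h import *
np.set_printoptions(precision=4,suppress=True)
print(manip.get_state()["force"],manip.get_state()["ee_pos"])
for n in ("scene","top"):
    c=viewer.camera(n);W=cloud(c)
    for l in ("hanger_hinge","hanger_mid","hanger_tip"):
        for r in models.landmark_of(l,n)[:1]: print(n,l,r["position"],r["confidence"],px2w(c,*r["position"],.235))
    hsv=cv2.cvtColor(c["color"],cv2.COLOR_RGB2HSV)
    m=(abs(W[...,2]-.244)<.006)&(W[...,0]>.44)&(W[...,0]<.66)&(abs(W[...,1]+.08)<.15)&(hsv[...,0]<15)&(hsv[...,1]>90)
    P=W[m]
    if len(P)>8:
        e=np.linalg.svd(P[:,:2]-P[:,:2].mean(0),full_matrices=False)[2][0]
        print("bar",len(P),P.mean(0),np.degrees(np.arctan2(e[1],e[0])),cv2.minAreaRect(P[:,:2].astype(np.float32)))
    cv2.imwrite("pics/cur_%s.png"%n,c["color"][...,::-1])
E
python3 bar.py
```

```text
[-1.4957 -7.2877 -2.0315] [ 0.5158 -0.0699  0.2215]
scene hanger_hinge [236.8, 224.2] 0.62 [ 0.6536 -0.0489  0.235 ]
scene hanger_mid [225.2, 199.3] 0.55 [ 0.5514 -0.0449  0.235 ]
scene hanger_tip [237.3, 224.5] 0.53 [ 0.6551 -0.048   0.235 ]
bar 158 [ 0.5899 -0.0478  0.2439] 1.841583285746236 ((0.5883211493492126, -0.04722187668085098), (0.09401915967464447, 0.01916767656803131), 2.6130731105804443)
top hanger_hinge [280.0, 146.4] 0.52 [ 0.6476 -0.0412  0.235 ]
```

Call:
apply_moves(
  series=[
    [0,0,-8,0,0],
    [0,0,-8,0,0],
    [0,0,0,30,0],
    [30,0,0,40,0],
    [80,0,0,20,0],
    [80,0,35,0,0],
    [80,0,40,0,0],
    [80,0,40,0,0],
    [80,0,40,0,0],
    [80,0,40,0,0],
    [80,-3,20,0,0],
    [80,0,0,0,0],
    [80,0,0,0,0],
  ],
)

```text
time_s: 7.2
ee_pos: [0.5129, 0.1304, 0.3116]
ee_rot: [[0.996, -0.088, 0.0], [-0.088, -0.996, 0.0], [0.0, -0.0, -1.0]]
force: [0.9, 0.3, 0.4]
gripper_width: 0.649
```

```bash
python3 bar.py; cat > ph.py <<'E'
from h import *
np.set_printoptions(precision=4,suppress=True)
print(manip.get_state()["ee_pos"])
c=viewer.camera("wrist");W=cloud(c)
for r in models.landmark_of("phones_crown","wrist")[:2]: print(r,px2w(c,*r["position"],.167))
m=(W[...,2]>.174)&(W[...,2]<.195)&(abs(W[...,0]-.51)<.08)&(abs(W[...,1]-.13)<.08)
P=W[m];print(len(P))
if len(P)>20:
    e=np.linalg.svd(P[:,:2]-P[:,:2].mean(0),full_matrices=False)[2][0]
    print(P.mean(0),np.median(P[:,2]),np.degrees(np.arctan2(e[1],e[0]))%180,cv2.minAreaRect(P[:,:2].astype(np.float32)))
cv2.imwrite("pics/wrist.png",c["color"][...,::-1])
E
python3 ph.py
```

```text
[0.9247 0.3177 0.4432] [0.5129 0.1304 0.3116]
scene hanger_hinge [238.8, 223.2] 0.59 [ 0.6524 -0.0425  0.235 ]
scene hanger_mid [222.7, 200.5] 0.85 [ 0.5531 -0.0533  0.235 ]
scene hanger_tip [212.8, 180.9] 0.64 [ 0.4629 -0.0524  0.235 ]
bar 249 [ 0.5641 -0.0484  0.2442] 1.2460004186582132 ((0.5641294121742249, -0.04790671914815903), (0.1491842120885849, 0.020863424986600876), 0.6635847687721252)
top hanger_hinge [278.8, 144.6] 0.81 [ 0.654  -0.0372  0.235 ]
top hanger_mid [282.2, 172.7] 0.67 [ 0.5548 -0.0472  0.235 ]
top hanger_tip [279.8, 196.6] 0.92 [ 0.4723 -0.0375  0.235 ]
bar 259 [ 0.5647 -0.0462  0.2435] -179.03679332094538 ((0.5651059746742249, -0.04651400446891785), (0.15011820197105408, 0.02100672386586666), 1.772854208946228)
[0.5131 0.1291 0.3117]
{'position': [259.8, 180.9], 'confidence': 0.61} [0.5155 0.1331 0.167 ]
2021
[0.5126 0.1376 0.1842] 0.18498904311006975 85.20424798797217 ((0.5120999813079834, 0.1342020332813263), (0.09432521462440491, 0.027055649086833), 85.2771224975586)
```

View pics/wrist.png

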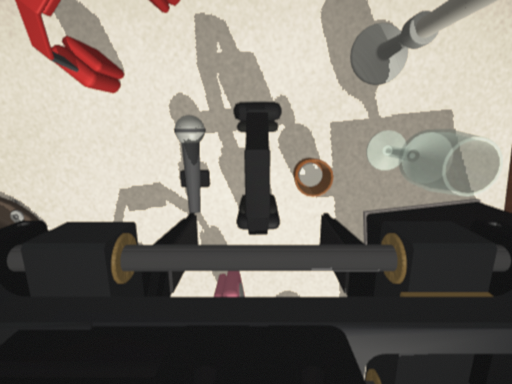

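The wrist view shows the dark crown at (259,165), between the microphone (193,165) and the tealight (313,175), with the right yaw. I descend and grasp.

Call:
apply_moves(
  series=[
    [60,-1,1,-20,0],
    [60,0,0,-35,0],
    [60,0,0,-35,0],
    [60,0,0,-25,0],
    [60,0,0,-15,0],
    [60,0,0,-8,0],
    [60,0,0,-4,0],
    [60,0,0,0,0],
    [60,0,0,0,0],
  ],
  squeeze=25,
)

```text
time_s: 8.45
ee_pos: [0.5124, 0.1309, 0.1705]
ee_rot: [[0.996, -0.09, 0.001], [-0.09, -0.996, 0.0], [0.001, -0.0, -1.0]]
force: [0.1, 1.2, -0.2]
gripper_width: 0.63
```

Call:
apply_moves(
  series=[
    [20,0,0,0,0],
    [20,0,0,0,0],
    [20,0,0,0,0],
    [20,0,0,0,0],
    [20,0,0,0,0],
    [20,0,0,0,0],
    [20,0,0,0,0],
    [20,0,0,0,0],
  ],
  squeeze=25,
)

```text
time_s: 9.12
ee_pos: [0.5119, 0.1308, 0.1698]
ee_rot: [[0.996, -0.09, 0.0], [-0.09, -0.996, -0.0], [0.0, -0.0, -1.0]]
force: [-1.2, 0.1, 2.9]
gripper_width: 0.296
```

Call:
apply_moves(
  series=[
    [20,0,0,5,0],
    [20,0,0,10,0],
    [20,0,0,15,0],
    [20,0,0,20,0],
    [20,0,0,25,0],
    [20,0,0,25,0],
    [20,0,0,25,0],
    [20,0,0,25,0],
    [20,0,0,25,0],
    [20,0,0,25,0],
    [20,0,0,25,0],
    [20,0,0,25,0],
    [20,0,0,20,0],
    [20,0,0,15,0],
    [20,0,0,5,0],
    [20,0,0,0,0],
    [20,0,0,0,0],
  ],
)

```text
time_s: 10.53
ee_pos: [0.5116, 0.1308, 0.459]
ee_rot: [[0.996, -0.09, -0.001], [-0.09, -0.996, -0.0], [-0.001, 0.0, -1.0]]
force: [0.3, -0.3, -3.5]
gripper_width: 0.292
```

Call:
apply_moves(
  series=[
    [20,1,-4,0,0],
    [20,2,-8,0,0.01],
    [20,3,-14,0,0.015],
    [20,5,-20,0,0.015],
    [20,5,-20,0,0.015],
    [20,5,-20,0,0.015],
    [20,5,-20,0,0.015],
    [20,5,-20,0,0.015],
    [20,5,-20,0,0.015],
    [20,4,-16,0,0],
    [20,3,-10,0,0],
    [20,1,-5,0,0],
    [20,0,-1,0,0],
    [20,0,0,0,0],
    [20,0,0,0,0],
    [20,0,0,0,0],
  ],
)

```text
time_s: 11.87
ee_pos: [0.5557, -0.0464, 0.4598]
ee_rot: [[1.0, 0.026, 0.0], [0.026, -1.0, 0.0], [0.0, -0.0, -1.0]]
force: [-0.6, 1.2, -4.0]
gripper_width: 0.295
```

```bash
cat > chk.py <<'E'
from h import *
import sys
np.set_printoptions(precision=4,suppress=True)
print(manip.get_state()["force"],manip.get_state()["ee_pos"],manip.get_state()["gripper_width"])
ims=[]
for n,(u,v) in (("scene",(120,60)),("top",(190,80))):
    c=viewer.camera(n);W=cloud(c)
    for r in models.landmark_of("phones_crown",n)[:4]: print(n,r,px2w(c,*r["position"],float(sys.argv[2])))
    hsv=cv2.cvtColor(c["color"],cv2.COLOR_RGB2HSV)
    m=(abs(W[...,2]-.244)<.006)&(W[...,0]>.44)&(W[...,0]<.66)&(abs(W[...,1]+.08)<.15)&(hsv[...,0]<15)&(hsv[...,1]>90)
    P=W[m]
    if len(P)>8: print("bar",len(P),P.mean(0),cv2.minAreaRect(P[:,:2].astype(np.float32)))
    for nm,(x,y) in dict(tlA=(.598,.107),tlB=(.564,-.209)).items():
        Q=W[(np.hypot(W[...,0]-x,W[...,1]-y)<.05)&(W[...,2]>.03)&(W[...,2]<.058)]
        if len(Q)>5: print(nm,len(Q),cv2.minAreaRect(Q[:,:2].astype(np.float32))[0])
    ims.append(cv2.resize(c["color"][v:v+200,u:u+200],None,fx=2,fy=2,interpolation=cv2.INTER_CUBIC))
c=viewer.camera("wrist");cv2.imwrite("pics/w_%s.png"%sys.argv[1],c["color"][...,::-1])
cv2.imwrite("pics/%s.png"%sys.argv[1],np.hstack(ims)[...,::-1])
E
python3 chk.py lifted .455
```

```text
[-0.5593  1.1593 -4.0419] [ 0.5557 -0.0464  0.4598] 0.29512154941874813
scene {'position': [309.1, 143.1], 'confidence': 0.94} [0.6537 0.1507 0.455 ]
scene {'position': [361.6, 125.8], 'confidence': 0.79} [0.6426 0.3133 0.455 ]
scene {'position': [189.9, 176.8], 'confidence': 0.69} [ 0.6573 -0.16    0.455 ]
scene {'position': [221.7, 136.6], 'confidence': 0.66} [ 0.5434 -0.0412  0.455 ]
bar 232 [ 0.5658 -0.0484  0.2438] ((0.5606052279472351, -0.04839029535651207), (0.14537891745567322, 0.01920957863330841), 2.014202356338501)
tlA 192 (0.5991055369377136, 0.10686399042606354)
tlB 210 (0.5648066997528076, -0.20748573541641235)
top {'position': [167.3, 235.0], 'confidence': 0.73} [0.3392 0.2894 0.455 ]
top {'position': [98.2, 245.3], 'confidence': 0.69} [0.3126 0.4784 0.455 ]
top {'position': [291.4, 161.5], 'confidence': 0.64} [ 0.5445 -0.0581  0.455 ]
top {'position': [198.1, 147.9], 'confidence': 0.54} [0.5862 0.2083 0.455 ]
tlA 76 (0.5975550413131714, 0.10694432258605957)
tlB 40 (0.5585343837738037, -0.2255026400089264)
```

View pics/lifted.png

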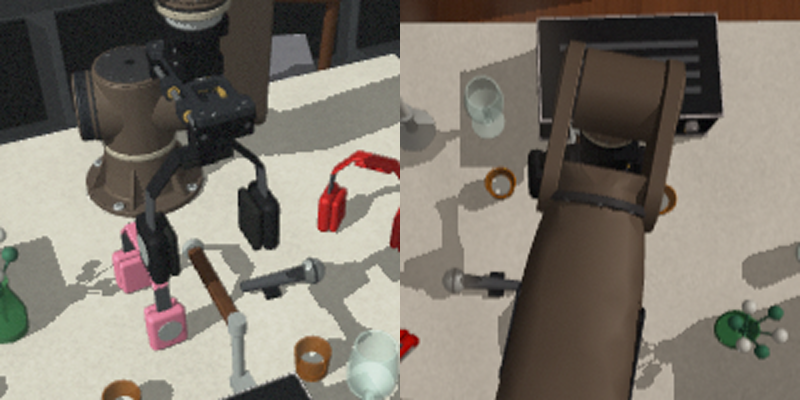

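The scene crop shows the phones held level, with the cups at left-image (160,248) and (258,215) straddling the bar (215,285). I lower them.

Call:
apply_moves(
  series=[
    [20,0,-1,-8,0],
    [20,0,0,-15,0],
    [20,0,0,-20,0],
    [20,0,0,-20,0],
    [20,0,0,-20,0],
    [20,0,0,-20,0],
    [20,0,0,-20,0],
    [20,0,0,-20,0],
    [20,0,0,-20,0],
    [20,0,0,-15,0],
    [20,0,0,-12,0],
    [20,0,0,-8,0],
    [20,0,0,-4,0],
    [20,0,0,-2,0],
    [20,0,0,0,0],
    [20,0,0,0,0],
  ],
)

```text
time_s: 13.45
ee_pos: [0.5561, -0.0482, 0.2562]
ee_rot: [[1.0, 0.025, 0.001], [0.025, -1.0, -0.0], [0.001, 0.0, -1.0]]
force: [-0.0, -0.7, -3.1]
gripper_width: 0.291
```

Call:
apply_moves(
  series=[
    [20,0,0,-2,0],
    [20,0,0,-2,0],
    [20,0,0,-2,0],
    [20,0,0,0,0],
    [20,0,0,0,0],
  ],
)

```text
time_s: 13.87
ee_pos: [0.5559, -0.0482, 0.2496]
ee_rot: [[1.0, 0.025, -0.0], [0.025, -1.0, 0.0], [-0.0, -0.0, -1.0]]
force: [-0.4, 0.9, -3.6]
gripper_width: 0.295
```

Call:
apply_moves(
  series=[
    [20,0,0,-1,0],
    [20,0,0,-1,0],
    [20,0,0,0,0],
    [20,0,0,0,0],
  ],
)

```text
time_s: 14.2
ee_pos: [0.5559, -0.0482, 0.2476]
ee_rot: [[1.0, 0.025, -0.0], [0.025, -1.0, 0.0], [-0.0, -0.0, -1.0]]
force: [-0.7, 0.6, -3.4]
gripper_width: 0.292
```

Call:
apply_moves(
  series=[
    [20,0,0,-1,0],
    [20,0,0,0,0],
    [20,0,0,0,0],
  ],
)

```text
time_s: 14.45
ee_pos: [0.556, -0.0482, 0.2468]
ee_rot: [[1.0, 0.025, 0.0], [0.025, -1.0, -0.0], [0.0, 0.0, -1.0]]
force: [0.5, -0.8, -0.9]
gripper_width: 0.294
```

Call:
apply_moves(
  series=[
    [20,0,0,-0.5,0],
    [20,0,0,0,0],
    [20,0,0,0,0],
  ],
)

```text
time_s: 14.7
ee_pos: [0.556, -0.0482, 0.2467]
ee_rot: [[1.0, 0.025, 0.001], [0.025, -1.0, -0.0], [0.001, 0.0, -1.0]]
force: [-1.9, 0.0, 4.8]
gripper_width: 0.289
```

```bash
python3 chk.py onbar .244
```

```text
[-1.9229  0.0155  4.7536] [ 0.556  -0.0482  0.2467] 0.2891801060676317
scene {'position': [361.3, 122.2], 'confidence': 0.88} [0.3891 0.533  0.244 ]
scene {'position': [310.0, 142.7], 'confidence': 0.83} [0.422  0.3072 0.244 ]
scene {'position': [187.3, 180.7], 'confidence': 0.77} [ 0.4413 -0.126   0.244 ]
scene {'position': [225.5, 196.0], 'confidence': 0.59} [ 0.5475 -0.0421  0.244 ]
bar 123 [ 0.5968 -0.0482  0.244 ] ((0.56769859790802, -0.047630973160266876), (0.13394533097743988, 0.019987497478723526), 1.8438016176223755)
tlA 195 (0.5983844995498657, 0.10646720230579376)
tlB 206 (0.5638103485107422, -0.20837290585041046)
top {'position': [168.9, 236.8], 'confidence': 0.74} [0.3397 0.3327 0.244 ]
top {'position': [95.8, 244.4], 'confidence': 0.71} [0.3168 0.5729 0.244 ]
top {'position': [232.9, 141.4], 'confidence': 0.15} [0.664  0.1214 0.244 ]
tlA 77 (0.5981230139732361, 0.10692612081766129)
tlB 80 (0.5629216432571411, -0.20872975885868073)
```

View pics/onbar.png

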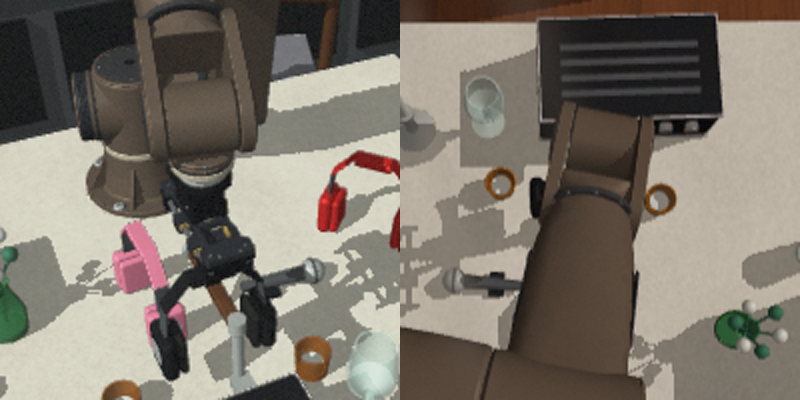

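The scene crop shows the phones resting on the bar, cups at (168,345) and (258,315) on either side, and the wrist force turned upward. I release and retreat upward.

Call:
apply_moves(
  series=[
    [32,0,0,0,0],
    [38,0,0,0,0],
    [45,0,0,0,0],
    [55,0,0,0,0],
    [60,0,0,0,0],
    [60,0,0,0,0],
    [60,0,0,0,0],
    [60,0,0,3,0],
    [60,0,0,6,0],
    [60,0,0,10,0],
    [60,0,0,20,0],
    [60,0,0,30,0],
    [60,0,0,30,0],
    [60,0,0,30,0],
    [60,0,0,0,0],
  ],
)

```text
time_s: 16.2
ee_pos: [0.557, -0.0483, 0.382]
ee_rot: [[1.0, 0.025, 0.009], [0.025, -1.0, -0.002], [0.009, 0.002, -1.0]]
force: [0.4, -0.4, 0.6]
gripper_width: 0.632
```

Call:
apply_moves(
  series=[
    [60,0,20,10,0],
    [60,0,40,0,0],
    [60,0,40,0,0],
    [60,0,40,0,0],
    [60,0,40,0,0],
    [60,-20,30,0,0],
    [60,-20,30,0,0],
    [60,-20,30,0,0],
    [60,-20,30,0,0],
    [60,-20,30,0,0],
    [60,0,0,0,0],
    [60,0,0,0,0],
  ],
)

```text
time_s: 17.2
ee_pos: [0.4549, 0.283, 0.3859]
ee_rot: [[1.0, 0.028, 0.001], [0.028, -1.0, 0.0], [0.001, -0.0, -1.0]]
force: [-0.4, -0.8, 0.4]
gripper_width: 0.629
```

```bash
python3 chk.py done .244; sleep 0; python3 - <<'E'
from h import *
np.set_printoptions(precision=4,suppress=True)
for k in range(2):
  for n in ("scene","top"):
    c=viewer.camera(n);W=cloud(c)
    Q=W[(abs(W[...,0]-.556)<.06)&(abs(W[...,1]+.048)<.05)&(W[...,2]>.256)&(W[...,2]<.275)]
    print(n,len(Q),Q.mean(0),cv2.minAreaRect(Q[:,:2].astype(np.float32)))
    for l,z in (("hanger_tip",.235),("wineglass",0),("candlestick",0),("microphone",0)):
        for r in models.landmark_of(l,n)[:1]: print(l,px2w(c,*r["position"],z))
E
```

```text
[-0.3683 -0.8035  0.3914] [0.4549 0.283  0.3859] 0.6290943374614898
scene {'position': [186.4, 179.0], 'confidence': 0.79} [ 0.4329 -0.1264  0.244 ]
scene {'position': [223.8, 198.1], 'confidence': 0.67} [ 0.5536 -0.0496  0.244 ]
scene {'position': [362.3, 123.5], 'confidence': 0.67} [0.3972 0.5318 0.244 ]
scene {'position': [306.0, 143.8], 'confidence': 0.61} [0.422 0.292 0.244]
bar 179 [ 0.5702 -0.0485  0.2441] ((0.5632859468460083, -0.04765883460640907), (0.14640910923480988, 0.019441453740000725), 1.7683229446411133)
tlA 195 (0.5985490679740906, 0.10676738619804382)
tlB 211 (0.5635693669319153, -0.2067582607269287)
top {'position': [281.1, 176.6], 'confidence': 0.88} [ 0.5396 -0.0425  0.244 ]
top {'position': [297.8, 228.1], 'confidence': 0.66} [ 0.365  -0.0951  0.244 ]
top {'position': [97.6, 243.9], 'confidence': 0.55} [0.3183 0.567  0.244 ]
bar 203 [ 0.5657 -0.046   0.2435] ((0.565080463886261, -0.04630913585424423), (0.15072156488895416, 0.02080460824072361), 1.6410317420959473)
tlA 76 (0.5984423160552979, 0.1070643812417984)
tlB 80 (0.5629615783691406, -0.20945166051387787)

[... 434 characters left out ...]
r_tip [ 0.4799 -0.0319  0.235 ]
wineglass [0.7292 0.1324 0.    ]
candlestick [0.7154 0.2782 0.    ]
microphone [0.4044 0.1426 0.    ]
scene 228 [ 0.5582 -0.0486  0.262 ] ((0.5564811825752258, -0.04755936190485954), (0.030473776161670685, 0.08469928056001663), 2.5797688961029053)
hanger_tip [ 0.4793 -0.0559  0.235 ]
wineglass [0.7265 0.1513 0.    ]
candlestick [0.7133 0.2817 0.    ]
microphone [0.3842 0.1478 0.    ]
top 203 [ 0.5559 -0.0453  0.2617] ((0.5555126667022705, -0.04674529656767845), (0.08452524989843369, 0.028912052512168884), 89.30460357666016)
hanger_tip [ 0.4832 -0.0394  0.235 ]
wineglass [0.7275 0.1328 0.    ]
candlestick [0.7184 0.2807 0.    ]
microphone [0.4168 0.1522 0.    ]
```

View pics/done.png

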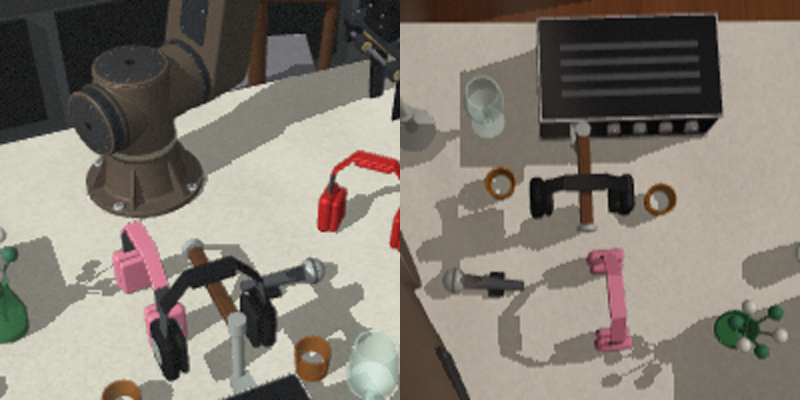

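The picture shows the dark phones hanging level over the middle of the bar (right image (583,183)), one cup on each side. The bar is square to the case and nothing else has moved.

```bash
python3 -c "
from plant import job
print(job.hand_in())"
```

```text
the job is handed in; nothing more can be done
None
```

The job is done and handed in at about 17.5 s of the 64 s allowed. I swung the bar out with the closed fingertips until it met its stop, with about 7 N on it. I then gripped the dark headphones by the crown, lowered them onto the bar until the wrist force showed they were resting on it, and let go.

**Last checks:**
- **Bar:** it lies at 1.6–1.8°, against a case yaw of 1.7°, so it is square to the case.
- **Headphones:** the crown is at about (0.556, −0.047), within 2 mm of the bar's middle. They hang level with one cup on each side, and repeated pictures agree to within about 1 mm.
- **Gripper:** it is well clear of the headphones and everything else.
- **Tealights:** both are where they were, to about 2 mm.
- **Other things:** the wine glass and candlestick came out near their first positions, and in the final picture nothing else looked moved. I did not measure the tumbler or vase again.

**Where readings disagreed:**
- The network points for the bar's tip scatter by 1–2 cm between cameras. I relied on the depth fits instead.
- The microphone's network position varies by a similar amount, and one wine-glass reading was about 2 cm off. Neither looks moved in the picture.

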